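# Find the softest shock mount and push its tag down

## Robot

A 6-joint arm with a two-finger parallel gripper is mounted at the origin on a cart in front of the work surface, level with it; the furniture and walls round the work are solid. World frame = base frame: x ahead of the robot, y to its left, z up, the work surface at z = 0. Lengths are in mm, angles in rad, forces in N, time in s.
With the tool pointing down it reaches from about 275 to 1000 mm from the base axis. Payload 8.4 kg.
Tool frame: the origin (TCP) lies midway between the tips of the shut fingers; the grasp point (between the pads) lies 19 mm behind it; z points along the fingers, y is the line along which they close (so a half turn about z gives the same grasp; the last joint's range is limited). The gripper opens to 85 mm and grips with 20 to 120 N. Pads are 22 mm wide; open, the fingers measure 114 mm over their backs; the gripper's body (76 mm by 85 mm) begins 54 mm behind the grasp point. The pads swing forward as they close: fully open they stand 13 mm farther back than shut.
Start: joints at [1.154, 0.353, 1.633, -0, 1.155, -0.002], TCP at [251.878, 572.001, 231.281] pointing down, gripper open.
Joint ranges: [-2.63, 2.63], [-0.92, 2.1], [0.06, 2.66], [-1.3, 4.44], [0, 2.69], [-3.02, 3.02]. Speed limits (rad/s): [2.22, 2.22, 2.79, 3.14, 3.14, 3.14].

## Interface

Orientations are given as [roll, pitch, yaw] about the fixed x, y, z axes, in that order (R = Rz(yaw) Ry(pitch) Rx(roll)).
In Python, from rig import monitor, imaging, r gives the robot as it stands.
- The arm moves only by the tool drive_tool, never from a script. Its argument "plan" is a list of rows, each an object of numbers: "x", "y", "z": the shift along the tool's x, y, z in units of 50 mm (1.0 is 50 mm); "ax", "ay", "az": the turn, a rotation vector about the tool's x, y, z in units of 6 degrees (1.0 is 6 degrees); "hand": the finger opening in mm, from 0 to 85.4. In form: [{"x": .., "y": .., "z": .., "ax": .., "ay": .., "az": .., "hand": ..}, ...]. A call has 1 to 8 rows; each row is the pose to reach, as a shift and turn from the pose commanded when the call began, along the tool's axes at that moment; what a row does not reach only later rows make up. A row lasts 1/10 s, in which the tool goes at most 50 mm and 8.59 degrees, less where a joint would pass 70% of its speed; a pose out of reach is approached as far as the arm can. A call with a gripper value outside its range is refused whole. The fingers move at their own pace and stop on an object; "grip_force" is the grip in N (left out, the last holds). Time passes only in rows, so rows that repeat a pose let the fingers close. It gives the time, the measured TCP pose, the force, the opening and the grip force at its end, in the units of the state.
- monitor.sense(): the state, without advancing time (a new reading comes with each control period).
- imaging.grab_frame(name): name is "scene" or "top"; returns the picture (400x640x3 uint8, red, green, blue); there is no depth.
- imaging.camera_info(name): a dict with "mtx" (3x3 intrinsics, pixels), "R" (3x3) and "t" (3): a world point X has camera coordinates R X + t. Camera axes: x right, y down, z forward; pixel columns grow to the right and rows downward; lengths in mm; the calibration is good to about 2 mm. A picture is of the moment at which its call begins. camera_info takes no time and is no camera call.
- r.sign_off(): hands the job in; it is judged then, once.
The state is a dict: "clock": time; "qpos": joint angles; "qvel": joint speeds; "joint_efforts": joint torques, N m; "eef_pos": TCP position; "tcp_rot": TCP orientation; "contact_force": force on the tool from outside, world axes, zero at the start; "wrist_torque": the same for the moment, N m; "opening": opening from 0.0 (shut) to 1.0 (fully open); "grasp_force": force on a finger pad.
Only numpy, scipy, OpenCV 4.12 (cv2) and the standard library are available. Lean on these libraries where they do the work, as an engineer would, in place of code of your own. Each camera call takes 0.05 s, during which the arm holds its last target. There are 200 camera calls.

## Task

Three look-alike shock mounts stand on the sorting board, and one has a much softer spring than the others. Press each of the three black rubber pads at least 5 mm down to feel which is softest, and only then push the red tag in front of the softest one fully down. Leave the other two tags up, pick nothing up and leave the loose things around the board where they are.

Things in the scene. Friction and masses are not known exactly. Their poses are not given: they have to be found in the camera images.
- board: Aluminium sorting board fixed to the table, 150 (x) x 310 (y) x 12 mm; origin at the centre of its underside, z up. It carries three look-alike shock mounts side by side along its y, 95 mm apart. Each mount has a round black rubber pad (39 mm across, 8 mm thick) on a steel spring above a dark steel cup (48 mm across, its rim 42 mm above the table), and 72 mm in front of the pad (towards the board's -x) a red tag in a black guide block.
- pad_left (a point): Fixed point at the centre of the top of the left mount's pad as it stands unpressed, 66 mm above the table (left = the board's +y). Its axes are the board's. The pad goes straight down at most 14 mm and springs back; the springs are slightly preloaded. 6 mm down the softest pad pushes back with about 4 N, the other two with 8 to 12 N.
- tag_left (a point): Fixed point at the centre of the top of the left mount's red tag at its highest, 44 mm above the table; the tag's top is flat, 20 (x) x 32 (y) mm. Pushed straight down it goes 14 mm, to a stop 30 mm above the table (still 4 mm above its guide block); friction of about 4 N, it stays where it is left.
- pad_middle (a point): Fixed point at the centre of the top of the middle mount's pad as it stands unpressed, 66 mm above the table (left = the board's +y). Its axes are the board's. The pad goes straight down at most 14 mm and springs back; the springs are slightly preloaded. 6 mm down the softest pad pushes back with about 4 N, the other two with 8 to 12 N.
- tag_middle (a point): Fixed point at the centre of the top of the middle mount's red tag at its highest, 44 mm above the table; the tag's top is flat, 20 (x) x 32 (y) mm. Pushed straight down it goes 14 mm, to a stop 30 mm above the table (still 4 mm above its guide block); friction of about 4 N, it stays where it is left.
- pad_right (a point): Fixed point at the centre of the top of the right mount's pad as it stands unpressed, 66 mm above the table (left = the board's +y). Its axes are the board's. The pad goes straight down at most 14 mm and springs back; the springs are slightly preloaded. 6 mm down the softest pad pushes back with about 4 N, the other two with 8 to 12 N.
- tag_right (a point): Fixed point at the centre of the top of the right mount's red tag at its highest, 44 mm above the table; the tag's top is flat, 20 (x) x 32 (y) mm. Pushed straight down it goes 14 mm, to a stop 30 mm above the table (still 4 mm above its guide block); friction of about 4 N, it stays where it is left.
- pointer_left (a joint): Small orange drag pointer on the white scale at the front of the left cup: the farthest (m) that the left pad has been pressed so far, 0 to 0.014. The pad takes it down and it stays there.
- pointer_middle (a joint): Small orange drag pointer on the white scale at the front of the middle cup: the farthest (m) that the middle pad has been pressed so far, 0 to 0.014. The pad takes it down and it stays there.
- pointer_right (a joint): Small orange drag pointer on the white scale at the front of the right cup: the farthest (m) that the right pad has been pressed so far, 0 to 0.014. The pad takes it down and it stays there.
- tag_a (a joint): How far (m) the red tag of mount a is down: 0 highest (as at the start), 0.014 fully down. Mounts a, b and c look alike, and which of them stands left, middle or right changes from run to run.
- tag_b (a joint): How far (m) the red tag of mount b is down: 0 highest (as at the start), 0.014 fully down. Mounts a, b and c look alike, and which of them stands left, middle or right changes from run to run.
- tag_c (a joint): How far (m) the red tag of mount c is down: 0 highest (as at the start), 0.014 fully down. Mounts a, b and c look alike, and which of them stands left, middle or right changes from run to run.
- seal_block: Bystander, loose: aluminium block with a red seal, 44 x 50 x 18 mm, in front of the board; origin under its centre.
- white_tape: Bystander, loose: small roll of white tape lying flat, 53 mm across, 14 mm high, in front of the board; origin under its centre.
- sample_jar: Bystander, loose: clear jar with red seals, 35 mm across, 48 mm high, behind the board; origin under its centre.
- oil_bottle: Bystander, loose: cream oil bottle with red spout, 41 mm across, 125 mm high, to the left behind the board; origin under its centre.

How it is judged:
By the outcome, as a careful person would: the job done as asked, in the order asked, and still so for the second after the job is handed in, with the robot touching nothing.
It also fails if it takes over 51 s, if anything falls off the work surface, if the arm or the gripper's body presses on something with over 40 N, if the wrist force passes 120 N, or if a joint passes its speed limit or range.

## Working session

There is one attempt and no reset: what is moved stays moved. The work goes in short steps, Python scripts to look and compute and a tool call to move; the robot and the scene stay as the last step left them, time stands still between calls to the robot, and variables do not carry over. Pictures are saved under pics/ and viewed, at most 10 in all, crops included, and the job is handed in when it is done.

Besides the shell and the picture viewer there is one more tool, called after "Request:" by a JSON object that holds its "name" and its "arguments". drive_tool: Moves the arm, as the interface text tells. Its arguments: {"type":"object","properties":{"plan":{"type":"array","items":{"type":"object","properties":{"x":{"type":"number"},"y":{"type":"number"},"z":{"type":"number"},"ax":{"type":"number"},"ay":{"type":"number"},"az":{"type":"number"},"hand":{"type":"number"}}}},"grip_force":{"type":"number"}},"required":["plan"]}

```bash
mkdir -p pics; python3 - <<'E'
from rig import monitor, imaging, r
import cv2
for n in("scene","top"):
    cv2.imwrite(f"pics/{n}0.png",imaging.grab_frame(n)[:,:,::-1])
    i=imaging.camera_info(n);print(n,i)
print(monitor.sense())
E
```

```text
scene {'mtx': array([[386.16323742,   0.        , 323.87848392],
       [  0.        , 386.16323742, 196.53858754],
       [  0.        ,   0.        ,   1.        ]]), 'R': array([[ 0.8788143 , -0.47670359, -0.0209551 ],
       [-0.29778038, -0.51359163, -0.80470521],
       [ 0.3728435 ,  0.71342647, -0.59330465]]), 't': array([-408.1890894 ,  275.62835985,  675.98028477])}
top {'mtx': array([[505.46084181,   0.        , 316.06157008],
       [  0.        , 505.46084181, 200.00259567],
       [  0.        ,   0.        ,   1.        ]]), 'R': array([[-0.02807251, -0.9995846 , -0.00652449],
       [-0.99475637,  0.02857788, -0.09819917],
       [ 0.09834483,  0.00373358, -0.99514539]]), 't': array([100.2597042 , 552.41219543, 992.8471675 ])}
{'clock': 0.1, 'qpos': array([ 1.15357596e+00,  3.53627897e-01,  1.63401971e+00,  1.26749776e-05,
        1.15519107e+00, -2.42398435e-03]), 'qvel': array([-1.15601746e-04, -1.56317011e-03, -1.58478413e-03,  1.33471570e-04,
        1.09241011e-03,  9.11924932e-05]), 'joint_efforts': array([-4.31375574e-04, -6.06354833e+01, -3.42821252e+01, -7.92202809e-05,
        3.90063869e-03,  2.09001584e-06]), 'eef_pos': array([251.72377719, 571.62558014, 230.62327641]), 'tcp_rot': array([-3.14034666e+00, -1.46099050e-05,  2.72679114e+00]), 'contact_force': array([ 0.40172225, -0.04924659, -0.25607156]), 'wrist_torque': array([0.00768462, 0.00730032, 0.00705491]), 'grasp_force': 0.0, 'opening': 1.000150686025206}
```

View pics/top0.png

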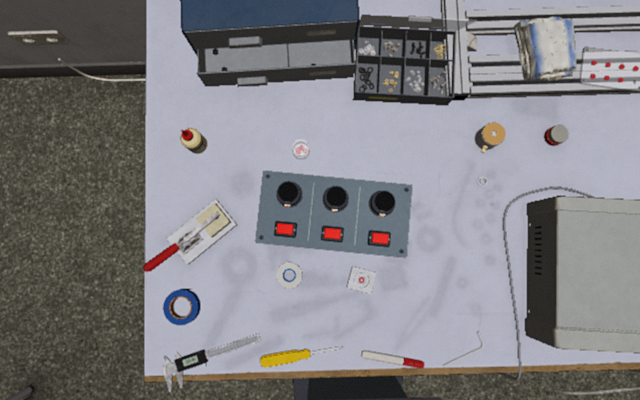

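View pics/scene0.png

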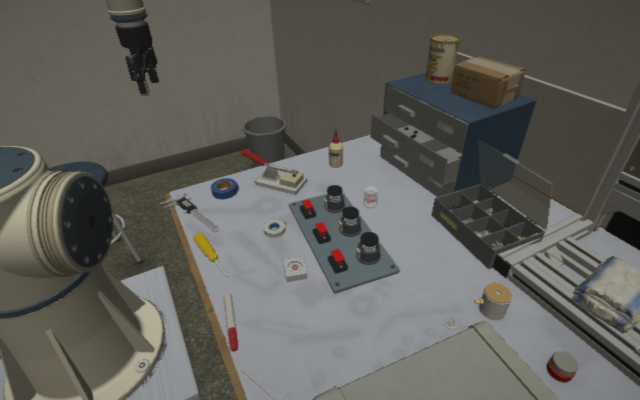

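Top view: red tags at (285,229), (333,234) and (380,239), with pads about 36 px above them. The arm is clear of the view. Next I cast rays to get positions.

```bash
cat > h.py <<'E'
import numpy as np,cv2
from rig import monitor,imaging
from scipy.spatial.transform import Rotation as Ro
def ray(n,u,v,z):
    i=imaging.camera_info(n);R,t=i["R"],i["t"];c=-R.T@t
    d=R.T@np.linalg.solve(i["mtx"],[u,v,1.]);return c+d*(z-c[2])/d[2]
def reds(n,im,z,box):
    h=cv2.cvtColor(im,cv2.COLOR_RGB2HSV);m=((h[...,0]<8)|(h[...,0]>172))&(h[...,1]>150)&(h[...,2]>120)
    k=np.zeros_like(m);x0,x1,y0,y1=box;k[y0:y1,x0:x1]=1
    _,_,st,ce=cv2.connectedComponentsWithStats((m&k).astype(np.uint8))
    return sorted([(c[0],c[1],s[4],s[2],s[3]) for s,c in zip(st[1:],ce[1:]) if s[4]>25])
def go(T,yaw):
    s=monitor.sense();R=Ro.from_euler('xyz',s["tcp_rot"])
    d=R.inv().apply(np.array(T)-s["eef_pos"])/50
    rv=(R.inv()*Ro.from_euler('xyz',[np.pi,0,yaw])).as_rotvec(degrees=True)/6
    return d.round(3),rv.round(3)
E
python3 - <<'E'
from h import *
im=imaging.grab_frame("top")
T=[]
for c in reds("top",im,44,(260,410,215,255)):
    p=ray("top",c[0],c[1],44);T.append(p);print(np.round(c,1),p.round(1))
T=np.array(T);d=T[0]-T[2];print("len",np.linalg.norm(d));d/=np.linalg.norm(d)
xb=np.array([d[1],-d[0],0]);print("yaw",np.arctan2(xb[1],xb[0]))
print("pads",(T+72*xb).round(1))
# check pads via dark mask at z=66
g=im.max(2);m=(g<45).astype(np.uint8);m[:178]=0;m[218:]=0;m[:,:265]=0;m[:,405:]=0
_,_,st,ce=cv2.connectedComponentsWithStats(m)
for s,c in zip(st[1:],ce[1:]):
    if s[4]>80: print(s,ray("top",*c,66).round(1))
cv2.imwrite("pics/crop.png",cv2.resize(im[165:260,250:420,::-1],None,fx=4.5,fy=4.5,interpolation=cv2.INTER_CUBIC))
m=T.mean(0)+36*xb
yaw=np.arctan2(xb[1],xb[0])
print(m)
for y in (yaw,yaw+np.pi,yaw+np.pi/2):print(go([m[0],m[1],231],y))
E
```

```text
[284.4 228.5 171.   17.   12. ] [498.7 148.6  44. ]
[332.1 233.1 166.   17.   11. ] [486.9  54.7  44. ]
[379.9 237.9 170.   17.   11. ] [474.8 -39.1  44. ]
len 189.23680833188567
yaw -0.12667945925054735
pads [[570.1 139.5  44. ]
 [558.3  45.6  44. ]
 [546.2 -48.2  44. ]]
[278 182  20  20 310] [569.7 139.2  66. ]
[327 187  19  20 307] [557.7  45.7  66. ]
[374 191  21  21 309] [545.8 -47.5  66. ]
[522.49789999  50.18393699  44.        ]
(array([-9.159e+00, -7.363e+00,  3.000e-03]), array([-2.0000e-03,  1.5000e-02,  2.7249e+01]))
(array([-9.159e+00, -7.363e+00,  3.000e-03]), array([-1.000e-02, -1.000e-03, -2.751e+00]))
(array([-9.159e+00, -7.363e+00,  3.000e-03]), array([-9.0000e-03,  7.0000e-03,  1.2249e+01]))
```

View pics/crop.png

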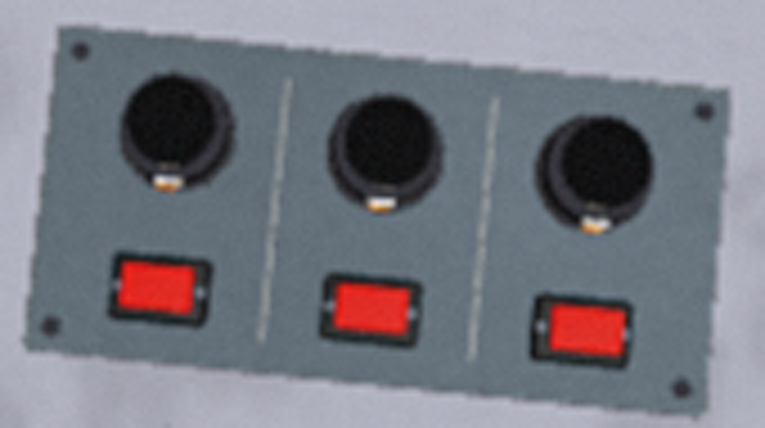

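Ray-cast tags plus 72 mm agree with the dark pad blobs to within about 1 mm. Pads: left (570,139), middle (558,46), right (546,-48). I'll move above the left pad with the fingers shut.

Request:
{"name": "drive_tool", "arguments": {"plan": [{"x": -9.31,"y": -5.35,"z": 1.6,"az": -2.75,"hand": 0},{"x": -9.31,"y": -5.35,"z": 1.6,"az": -2.75,"hand": 0},{"x": -9.31,"y": -5.35,"z": 1.6,"az": -2.75,"hand": 0},{"x": -9.31,"y": -5.35,"z": 1.6,"az": -2.75,"hand": 0},{"x": -9.31,"y": -5.35,"z": 1.6,"az": -2.75,"hand": 0},{"x": -9.31,"y": -5.35,"z": 1.6,"az": -2.75,"hand": 0},{"x": -9.31,"y": -5.35,"z": 1.6,"az": -2.75,"hand": 0},{"x": -9.31,"y": -5.35,"z": 1.6,"az": -2.75,"hand": 0}]}}

```text
invalid input
```

```bash
python3 -c "
from h import *
s=monitor.sense();print(s['eef_pos'],s['tcp_rot'],s['contact_force'],s['opening'],s['qvel'].round(2))
print(go([570,139.4,100],3.015))"
```

```text
[251.72780889 571.65954493 230.73887172] [-3.14050730e+00  2.46169222e-05  2.72686005e+00] [-0.02403223 -0.53204575 -0.07671755] 0.9978391416886522 [ 0. -0. -0.  0. -0.  0.]
(array([-9.309, -5.345,  2.621]), array([-1.000e-02, -1.000e-03, -2.752e+00]))
```

Request:
{"name": "drive_tool", "arguments": {"plan": [{"x": -1,"y": -0.57,"z": 0,"ax": 0,"ay": 0,"az": -0.3,"hand": 0},{"x": -2,"y": -1.15,"z": 0,"ax": 0,"ay": 0,"az": -0.6,"hand": 0}], "grip_force": 20}}

```text
clock: 0.35
eef_pos: [311.0, 491.0, 230.7]
tcp_rot: [-3.141, -0.0, 2.794]
contact_force: [1.4, -1.0, -0.6]
opening: 0.692
grasp_force: 0.0
```

Request:
{"name": "drive_tool", "arguments": {"plan": [{"x": -7.03,"y": -4.66,"z": 1.6,"ax": 0,"ay": 0,"az": -2.15,"hand": 0},{"x": -7.03,"y": -4.66,"z": 1.6,"ax": 0,"ay": 0,"az": -2.15,"hand": 0},{"x": -7.03,"y": -4.66,"z": 1.6,"ax": 0,"ay": 0,"az": -2.15,"hand": 0},{"x": -7.03,"y": -4.66,"z": 1.6,"ax": 0,"ay": 0,"az": -2.15,"hand": 0},{"x": -7.03,"y": -4.66,"z": 1.6,"ax": 0,"ay": 0,"az": -2.15,"hand": 0},{"x": -7.03,"y": -4.66,"z": 1.6,"ax": 0,"ay": 0,"az": -2.15,"hand": 0},{"x": -7.03,"y": -4.66,"z": 1.6,"ax": 0,"ay": 0,"az": -2.15,"hand": 0},{"x": -7.03,"y": -4.66,"z": 1.6,"ax": 0,"ay": 0,"az": -2.15,"hand": 0}], "grip_force": 20}}

```text
clock: 1.15
eef_pos: [543.3, 174.8, 156.8]
tcp_rot: [3.142, 0.0, 3.015]
contact_force: [0.6, 0.3, 0.5]
opening: 0.002
grasp_force: 0.0
```

Request:
{"name": "drive_tool", "arguments": {"plan": [{"x": 0,"y": 0,"z": 0,"ax": 0,"ay": 0,"az": 0,"hand": 0},{"x": 0,"y": 0,"z": 0,"ax": 0,"ay": 0,"az": 0,"hand": 0},{"x": 0,"y": 0,"z": 0,"ax": 0,"ay": 0,"az": 0,"hand": 0}], "grip_force": 20}}

```text
clock: 1.45
eef_pos: [541.8, 177.2, 157.1]
tcp_rot: [3.142, -0.001, 3.015]
contact_force: [-0.7, -0.0, 0.1]
opening: 0.001
grasp_force: 0.0
```

```bash
python3 -c "
from h import *
s=monitor.sense();print(s['eef_pos'],s['tcp_rot'],s['contact_force'])
print(go([570,139.4,80],3.015))"
```

```text
[541.83221573 177.22350597 157.12564237] [ 3.14151036e+00 -6.17680850e-04  3.01498508e+00] [-0.66868144 -0.03767521  0.09365445]
(array([-0.655, -0.679,  1.542]), array([ 0.001, -0.006, -0.   ]))
```

Request:
{"name": "drive_tool", "arguments": {"plan": [{"x": -0.655,"y": -0.68,"z": 0,"ax": 0,"ay": 0,"az": 0,"hand": 0},{"x": -0.655,"y": -0.68,"z": 0.6,"ax": 0,"ay": 0,"az": 0,"hand": 0},{"x": -0.655,"y": -0.68,"z": 1.2,"ax": 0,"ay": 0,"az": 0,"hand": 0},{"x": -0.655,"y": -0.68,"z": 1.6,"ax": 0,"ay": 0,"az": 0,"hand": 0},{"x": -0.655,"y": -0.68,"z": 1.6,"ax": 0,"ay": 0,"az": 0,"hand": 0},{"x": -0.655,"y": -0.68,"z": 1.6,"ax": 0,"ay": 0,"az": 0,"hand": 0},{"x": -0.655,"y": -0.68,"z": 1.6,"ax": 0,"ay": 0,"az": 0,"hand": 0}], "grip_force": 20}}

```text
clock: 2.15
eef_pos: [571.3, 139.8, 78.7]
tcp_rot: [3.141, 0.002, 3.016]
contact_force: [1.0, 0.2, 0.1]
opening: 0.0
grasp_force: 0.0
```

```bash
python3 -c "
from h import *
s=monitor.sense();print(s['eef_pos'],s['tcp_rot'],s['contact_force'])
im=imaging.grab_frame('scene')
cv2.imwrite('pics/s1.png',cv2.resize(im[130:300,270:420,::-1],None,fx=3.5,fy=3.5,interpolation=cv2.INTER_CUBIC))"
```

```text
[571.29251373 139.75476062  78.67522385] [3.14081942e+00 1.96493903e-03 3.01595272e+00] [1.01420093 0.20480851 0.14691759]
```

View pics/s1.png

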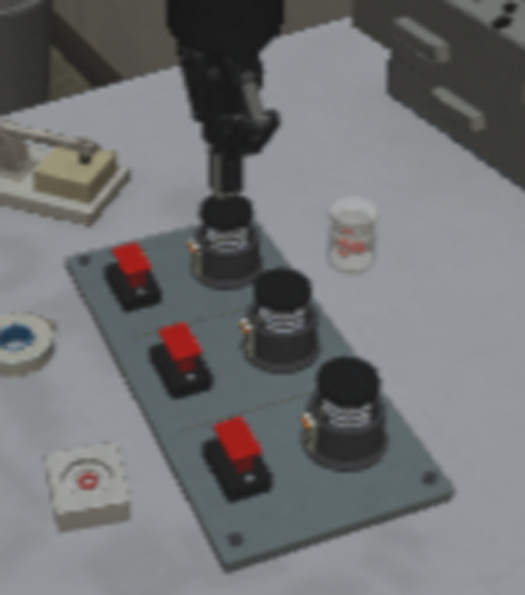

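The fingertips are centred above the left pad (crop pixel (226,195)), and all the tags are up. Pressing it now.

Request:
{"name": "drive_tool", "arguments": {"plan": [{"x": 0,"y": 0,"z": 0.15,"ax": 0,"ay": 0,"az": 0,"hand": 0},{"x": 0,"y": 0,"z": 0.25,"ax": 0,"ay": 0,"az": 0,"hand": 0},{"x": 0,"y": 0,"z": 0.33,"ax": 0,"ay": 0,"az": 0,"hand": 0},{"x": 0,"y": 0,"z": 0.4,"ax": 0,"ay": 0,"az": 0,"hand": 0},{"x": 0,"y": 0,"z": 0.4,"ax": 0,"ay": 0,"az": 0,"hand": 0},{"x": 0,"y": 0,"z": 0.4,"ax": 0,"ay": 0,"az": 0,"hand": 0},{"x": 0,"y": 0,"z": 0.4,"ax": 0,"ay": 0,"az": 0,"hand": 0},{"x": 0,"y": 0,"z": 0.4,"ax": 0,"ay": 0,"az": 0,"hand": 0}], "grip_force": 20}}

```text
clock: 3.0
eef_pos: [570.9, 138.8, 57.4]
tcp_rot: [3.141, 0.001, 3.015]
contact_force: [0.6, 0.9, 5.1]
opening: 0.001
grasp_force: 2.2
```

Request:
{"name": "drive_tool", "arguments": {"plan": [{"x": 0,"y": 0,"z": -0.6,"ax": 0,"ay": 0,"az": 0,"hand": 0},{"x": 0,"y": -0.6,"z": -0.6,"ax": 0,"ay": 0,"az": 0,"hand": 0},{"x": 0,"y": -1.3,"z": -0.6,"ax": 0,"ay": 0,"az": 0,"hand": 0},{"x": 0,"y": -1.89,"z": -0.6,"ax": 0,"ay": 0,"az": 0,"hand": 0},{"x": 0,"y": -1.89,"z": -0.4,"ax": 0,"ay": 0,"az": 0,"hand": 0},{"x": 0,"y": -1.89,"z": -0.4,"ax": 0,"ay": 0,"az": 0,"hand": 0},{"x": 0,"y": -1.89,"z": -0.4,"ax": 0,"ay": 0,"az": 0,"hand": 0},{"x": 0,"y": -1.89,"z": -0.4,"ax": 0,"ay": 0,"az": 0,"hand": 0}], "grip_force": 20}}

```text
clock: 3.8
eef_pos: [558.7, 45.9, 77.1]
tcp_rot: [3.142, -0.0, 3.016]
contact_force: [-0.4, 0.1, 0.7]
opening: 0.001
grasp_force: 0.0
```

Request:
{"name": "drive_tool", "arguments": {"plan": [{"x": 0,"y": 0,"z": 0.15,"ax": 0,"ay": 0,"az": 0,"hand": 0},{"x": 0,"y": 0,"z": 0.25,"ax": 0,"ay": 0,"az": 0,"hand": 0},{"x": 0,"y": 0,"z": 0.33,"ax": 0,"ay": 0,"az": 0,"hand": 0},{"x": 0,"y": 0,"z": 0.4,"ax": 0,"ay": 0,"az": 0,"hand": 0},{"x": 0,"y": 0,"z": 0.4,"ax": 0,"ay": 0,"az": 0,"hand": 0},{"x": 0,"y": 0,"z": 0.4,"ax": 0,"ay": 0,"az": 0,"hand": 0},{"x": 0,"y": 0,"z": 0.4,"ax": 0,"ay": 0,"az": 0,"hand": 0},{"x": 0,"y": 0,"z": 0.4,"ax": 0,"ay": 0,"az": 0,"hand": 0}], "grip_force": 20}}

```text
clock: 4.6
eef_pos: [559.0, 45.5, 57.7]
tcp_rot: [3.141, 0.001, 3.015]
contact_force: [-2.5, 2.6, 9.9]
opening: -0.0
grasp_force: 4.9
```

Request:
{"name": "drive_tool", "arguments": {"plan": [{"x": 0,"y": 0,"z": -0.6,"ax": 0,"ay": 0,"az": 0,"hand": 0},{"x": 0,"y": -0.6,"z": -0.6,"ax": 0,"ay": 0,"az": 0,"hand": 0},{"x": 0,"y": -1.3,"z": -0.6,"ax": 0,"ay": 0,"az": 0,"hand": 0},{"x": 0,"y": -1.89,"z": -0.6,"ax": 0,"ay": 0,"az": 0,"hand": 0},{"x": 0,"y": -1.89,"z": -0.4,"ax": 0,"ay": 0,"az": 0,"hand": 0},{"x": 0,"y": -1.89,"z": -0.4,"ax": 0,"ay": 0,"az": 0,"hand": 0},{"x": 0,"y": -1.89,"z": -0.4,"ax": 0,"ay": 0,"az": 0,"hand": 0},{"x": 0,"y": -1.89,"z": -0.4,"ax": 0,"ay": 0,"az": 0,"hand": 0}], "grip_force": 20}}

```text
clock: 5.4
eef_pos: [546.8, -47.8, 77.1]
tcp_rot: [3.142, -0.0, 3.016]
contact_force: [-0.7, -0.6, -0.4]
opening: -0.007
grasp_force: 0.0
```

Request:
{"name": "drive_tool", "arguments": {"plan": [{"x": 0,"y": 0,"z": 0.15,"ax": 0,"ay": 0,"az": 0,"hand": 0},{"x": 0,"y": 0,"z": 0.25,"ax": 0,"ay": 0,"az": 0,"hand": 0},{"x": 0,"y": 0,"z": 0.33,"ax": 0,"ay": 0,"az": 0,"hand": 0},{"x": 0,"y": 0,"z": 0.4,"ax": 0,"ay": 0,"az": 0,"hand": 0},{"x": 0,"y": 0,"z": 0.4,"ax": 0,"ay": 0,"az": 0,"hand": 0},{"x": 0,"y": 0,"z": 0.4,"ax": 0,"ay": 0,"az": 0,"hand": 0},{"x": 0,"y": 0,"z": 0.4,"ax": 0,"ay": 0,"az": 0,"hand": 0},{"x": 0,"y": 0,"z": 0.4,"ax": 0,"ay": 0,"az": 0,"hand": 0}], "grip_force": 20}}

```text
clock: 6.2
eef_pos: [547.2, -48.2, 58.0]
tcp_rot: [3.141, 0.001, 3.015]
contact_force: [-3.8, 2.7, 14.6]
opening: 0.002
grasp_force: 7.1
```

At about 8 mm down, the pads push back with 5.1 N (left), 9.9 N (middle) and 14.6 N (right). The left mount is the softest, so I'll go above its tag.

Request:
{"name": "drive_tool", "arguments": {"plan": [{"x": 0,"y": 0,"z": -1,"ax": 0,"ay": 0,"az": 0,"hand": 0},{"x": 0.36,"y": 0.9,"z": -1,"ax": 0,"ay": 0,"az": 0,"hand": 0},{"x": 0.7,"y": 1.8,"z": -1,"ax": 0,"ay": 0,"az": 0,"hand": 0},{"x": 1.05,"y": 2.7,"z": -1,"ax": 0,"ay": 0,"az": 0,"hand": 0},{"x": 1.44,"y": 3.6,"z": -1,"ax": 0,"ay": 0,"az": 0,"hand": 0},{"x": 1.44,"y": 3.78,"z": -1,"ax": 0,"ay": 0,"az": 0,"hand": 0},{"x": 1.44,"y": 3.78,"z": -0.4,"ax": 0,"ay": 0,"az": 0,"hand": 0},{"x": 1.44,"y": 3.78,"z": -0.1,"ax": 0,"ay": 0,"az": 0,"hand": 0}], "grip_force": 20}}

```text
clock: 7.0
eef_pos: [498.6, 148.2, 60.7]
tcp_rot: [-3.141, -0.001, 3.017]
contact_force: [-0.2, -0.6, 0.2]
opening: -0.003
grasp_force: 0.0
```

Request:
{"name": "drive_tool", "arguments": {"plan": [{"x": 0,"y": 0,"z": 0,"ax": 0,"ay": 0,"az": 0,"hand": 0},{"x": 0,"y": 0,"z": 0,"ax": 0,"ay": 0,"az": 0,"hand": 0},{"x": 0,"y": 0,"z": 0,"ax": 0,"ay": 0,"az": 0,"hand": 0}], "grip_force": 20}}

```text
clock: 7.3
eef_pos: [499.9, 147.7, 62.9]
tcp_rot: [3.141, 0.001, 3.014]
contact_force: [0.7, -0.8, 0.8]
opening: -0.003
grasp_force: 0.0
```

```bash
python3 -c "
from h import *
s=monitor.sense();print(s['eef_pos'],s['tcp_rot'],s['contact_force'],go([498.7,148.6,30],3.015))
im=imaging.grab_frame('scene')
cv2.imwrite('pics/s2.png',cv2.resize(im[130:300,270:420,::-1],None,fx=3.5,fy=3.5,interpolation=cv2.INTER_CUBIC))"
```

```text
[499.91530677 147.70155574  62.90244836] [3.14120078e+00 1.05258932e-03 3.01433964e+00] [ 0.67183232 -0.76303708  0.82613727] (array([0.027, 0.014, 0.658]), array([ 0.004,  0.01 , -0.006]))
```

View pics/s2.png

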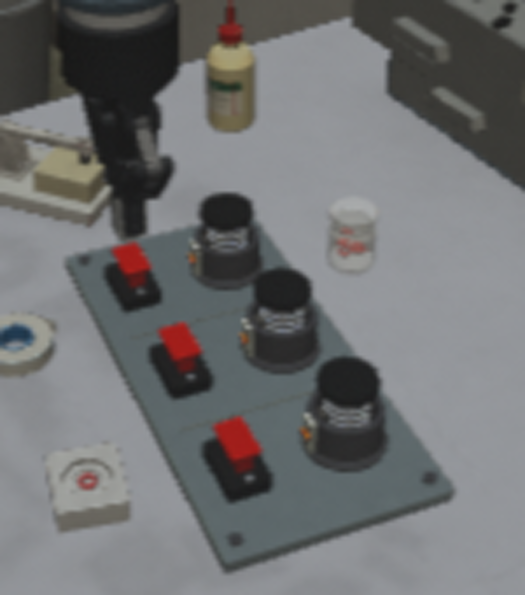

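The fingertips are above the left tag (crop pixel (130,235)), and all three orange pointers have moved down. Pushing the tag.

Request:
{"name": "drive_tool", "arguments": {"plan": [{"x": 0.02,"y": 0.01,"z": 0.2,"ax": 0,"ay": 0,"az": 0,"hand": 0},{"x": 0.02,"y": 0.01,"z": 0.34,"ax": 0,"ay": 0,"az": 0,"hand": 0},{"x": 0.02,"y": 0.01,"z": 0.44,"ax": 0,"ay": 0,"az": 0,"hand": 0},{"x": 0.02,"y": 0.01,"z": 0.54,"ax": 0,"ay": 0,"az": 0,"hand": 0},{"x": 0.02,"y": 0.01,"z": 0.62,"ax": 0,"ay": 0,"az": 0,"hand": 0},{"x": 0.02,"y": 0.01,"z": 0.66,"ax": 0,"ay": 0,"az": 0,"hand": 0},{"x": 0.02,"y": 0.01,"z": 0.68,"ax": 0,"ay": 0,"az": 0,"hand": 0},{"x": 0.02,"y": 0.01,"z": 0.68,"ax": 0,"ay": 0,"az": 0,"hand": 0}], "grip_force": 20}}

```text
clock: 8.15
eef_pos: [498.1, 148.5, 29.5]
tcp_rot: [-3.141, -0.0, 3.015]
contact_force: [-8.1, -1.5, 25.9]
opening: 0.002
grasp_force: 12.9
```

The tool reads 25.9 N at z = 29.5, so the tag is on its stop. Lifting clear.

Request:
{"name": "drive_tool", "arguments": {"plan": [{"x": 0,"y": 0,"z": 0,"ax": 0,"ay": 0,"az": 0,"hand": 0},{"x": 0,"y": 0,"z": -0.5,"ax": 0,"ay": 0,"az": 0,"hand": 0},{"x": 0,"y": 0,"z": -1.3,"ax": 0,"ay": 0,"az": 0,"hand": 0},{"x": 0,"y": 0,"z": -2.2,"ax": 0,"ay": 0,"az": 0,"hand": 0},{"x": 0,"y": 0,"z": -3,"ax": 0,"ay": 0,"az": 0,"hand": 0},{"x": 0,"y": 0,"z": -3,"ax": 0,"ay": 0,"az": 0,"hand": 0},{"x": 0,"y": 0,"z": -3,"ax": 0,"ay": 0,"az": 0,"hand": 0}], "grip_force": 20}}

```text
clock: 8.85
eef_pos: [498.6, 148.6, 178.7]
tcp_rot: [3.141, 0.002, 3.015]
contact_force: [-0.5, 0.2, -1.0]
opening: -0.001
grasp_force: 0.0
```

```bash
python3 -c "
from h import *
im=imaging.grab_frame('scene')
cv2.imwrite('pics/s3.png',cv2.resize(im[130:300,270:420,::-1],None,fx=3.5,fy=3.5,interpolation=cv2.INTER_CUBIC))"
```

```text
(no output)
```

View pics/s3.png

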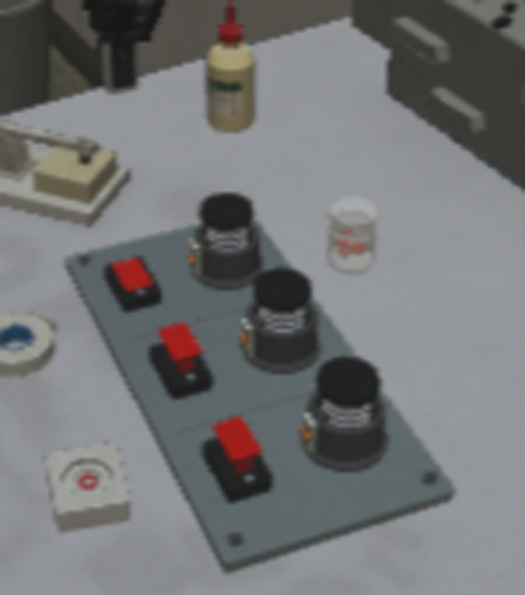

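The left tag (133,275) is fully down, and the other two at (180,340) and (237,437) are still up. All three pointers are down and the loose things haven't moved.

```bash
python3 -c "
from rig import r
print(r.sign_off())"
```

```text
the job is handed in; nothing more can be done
None
```

I pressed all three pads about 8 mm, found the left mount softest (5.1 N against 9.9 N middle and 14.6 N right), pushed only its tag down to the stop, and handed the job in at about 9 s.

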